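# Snap the filter cap into the photometer

### The job

Fit the black filter cap to the photometer: set it upright in the round port on top of the instrument and let go, then take the hand pusher from its stand and press the cap straight down with it, not with the fingers, until the clips snap over it and it sits fully home. Press gently, never harder than 25 N, since the glass in the cap cracks. Put the pusher back upright in its stand and leave everything else on the bench where it is.

Things in the scene. Friction and masses are not known exactly. Their poses are not given: they have to be found in the camera images.
- photometer: Fixed cream box, 180 mm (its x) by 160 mm (y) by 90 mm high; origin under its centre. Its top is flat and clear but for a display 4 mm proud at the +x end. In the port in its top sits a floating carrier with three sprung steel clips that lean inward and a rubber seal below them. The carrier sinks under a soft spring (1 to 5 N), then meets a stop whose depth, 2 to 24 mm, is unknown.
- port (a point): Centre of the mouth of the round port, level with the photometer's top face, 90 mm above the bench and 25 mm from the box's middle towards its -x side. z is up. The port is 46 mm in diameter with a 2.5 mm lead-in bevel; below the mouth it is a plain bore, wide enough for the pusher's foot to follow the cap down.
- cap_mid (a point): Centre of the filter cap, half-way up: loose, black plastic, window in its top, 45 g, 23 mm tall, upright on a square pale rubber pad 4 mm thick, 100 mm wide. Below, a bevelled flange 9 mm high, 44 mm in diameter; above, a plain round neck 34 mm in diameter, 14 mm high, to grip. z is its axis, up. In the port it rests on the clips, leaning up to 10 degrees, its centre some 3 mm above the top.
- cap: The same cap; origin at the centre of its underside, z up. Pressed, it first sinks easily with the carrier to the unknown stop; then resistance climbs to about 9 N and drops as it snaps past the clips within 12 mm more; then the seal gives 2.5 mm at 7 N/mm and is hard. 14 to 16 N seats it; over 25 N cracks it. Let go, it rises with the carrier: home, its centre is 8 mm below the top; unsnapped, it comes back up.
- pusher_mid (a point): Centre of the hand pusher, half-way up (58 mm above its underside). It stands loose and upright in the stand, 116 mm tall, 160 g: a flat round rubber-faced metal foot 34 mm in diameter and 20 mm high, a shank 18 mm in diameter, then a black grip 26 mm in diameter from 45 mm up to the top. z is its axis, up (from foot to grip).
- pusher: The same pusher; the origin is at the centre of its underside, z up.
- stand_hole0 (a point): Centre of the mouth of the pusher's stand, a grey plastic block 80 x 80 x 40 mm fixed to the bench; the point is level with its top. The round hole is 40 mm in diameter and 30 mm deep, with a 3 mm bevel; the pusher stands on its bottom. Stand and pad may be on either side of the photometer.
- spare_ring: Bystander: a loose flat black ring, 66 mm across, 12 mm high; origin under its centre.
- bottle: Bystander: a loose glass jar with a screw cap, 60 mm across, 120 mm tall; origin under its centre.
- beaker: Bystander: a loose glass beaker, 72 mm across, 85 mm tall; origin under its centre.
- dish: Bystander: a loose clear shallow dish, 70 mm across, 15 mm high; origin under its centre.
Mind the look-alikes: they are no part of the job. There is more than one size of the pusher; the job needs the middle-sized.

How it is judged:
On the way, in this order (a step that is already met when the one before it is completed fails the run):
1. the cap lies in the port on its clips, upright within 17 degrees, let go and not yet pressed home (horizontal distance between cap_mid and port below 0.004 m and z of cap_mid in the frame of port between -0.003 and 0.009 m and angle between cap_mid's own z axis and vertical below 0.3 rad and contact force between the fingers and cap below 0.1 N), for 0.2 s.
2. the pusher bears on the cap with more than 5 N, deep in the port (z of cap_mid in the frame of port below -0.005 m and horizontal distance between cap_mid and port below 0.004 m and angle between cap_mid's own z axis and vertical below 0.12 rad and contact force between pusher and cap above 5 N), for 0.05 s.
At the end, for the whole second after the job is handed in: The cap sits level (within 7 degrees) and centred (4 mm) in the port, snapped home with its centre more than 5 mm below the instrument's top; the pusher stands upright on the bottom of its stand's hole (within 7 degrees, 10 mm, 6 mm up); both at rest (z of cap_mid in the frame of port below -0.005 m and horizontal distance between cap_mid and port below 0.004 m and angle between each of cap_mid, pusher_mid's own z axis and vertical below 0.12 rad and horizontal distance between pusher_mid and stand_hole0 below 0.01 m and z of pusher in the frame of stand_hole0 below -0.024 m and linear speed of each of cap, pusher below 0.02 m/s); the robot touches nothing.
It fails at once if the pusher presses on the cap with more than 25 N (contact force between pusher and cap above 25 N).
It fails at once if the fingers, not the pusher, push the cap down: they touch it when its centre is over 10 mm below the instrument's top (contact force between the fingers and cap above 1 N and z of cap_mid in the frame of port below -0.01 m and horizontal distance between cap_mid and port below 0.015 m).
It fails at once if the pusher leans over 11 degrees while it presses on the cap (contact force between pusher and cap above 3 N and angle between pusher_mid's own z axis and vertical above 0.2 rad).
It fails at once if a bystander is shifted by more than 30 mm (distance of any of spare_ring, bottle, beaker, dish from where it was at the start of the episode above 0.03 m).
It also fails if it takes over 64 s, if anything falls off the work surface, if the arm or the gripper's body presses on something with over 40 N, if the wrist force passes 120 N, or if a joint passes its speed limit or range.

### The arm

A 6-joint arm with a two-finger parallel gripper is mounted at the origin on the work surface. World frame = base frame: x ahead of the robot, y to its left, z up, the work surface at z = 0. Lengths are in m, angles in rad, forces in N, time in s.
With the tool pointing down it reaches from about 0.3 to 0.85 m from the base axis. Payload 5.4 kg.
Tool frame: the origin (TCP) lies midway between the tips of the shut fingers; the grasp point (between the pads) lies grip_point_offset behind it (grip_point_offset is the distance from the TCP to the grasp point, in m); y points along the fingers, z is the direction in which the jaws open and shut, and the axes are right-handed (so a half turn about y gives the same grasp; the last joint's range is limited). The gripper opens to 85 mm and grips with 20 to 120 N. Pads are 22 mm wide; open, the fingers measure 114 mm over their backs; the gripper's body (76 mm by 85 mm) begins 54 mm behind the grasp point. The pads swing forward as they close: fully open they stand 13 mm farther back than shut.
Start: joints at [1.063, 0.158, 1.597, -0, 1.386, -0.21], TCP at [0.169, 0.55, 0.231] pointing down, gripper open.
Joint ranges: [-2.91, 2.91], [-0.94, 2.29], [0.18, 2.7], [-1.29, 4.43], [0.17, 2.64], [-3, 3]. Speed limits (rad/s): [2.57, 2.57, 3.14, 3.14, 3.14, 3.14].

### API

Orientations are given as a rotation vector (axis times angle).
In Python, from workcell import * gives the robot as it stands. The module is installed in compiled form; this text tells all that it offers. Calls block until the motion is done:
- move_ptp(position, orientation): joint-space move of the TCP to a pose.
- movel(position, rotation=None, velocity=0.15, f_stop=None): straight line of the TCP; rotation=None keeps the orientation; velocity is the mean speed in m/s. With f_stop (N) it stops when the force on the tool has changed by that much, and returns True; else False.
- move_joints(angles): joint-space move.
- let_go() and grab(newtons=None): open the fingers fully, or close them until they stop; newtons is the grip in N (None keeps the last).
- sleep(seconds).
- solve_ik(position, orientation): joint angles nearest the present ones, or None.
- read_state(): the state.
- camera(name): name is "scene" or "top"; returns the picture (400x640x3 uint8, red, green, blue); there is no depth.
- camera_model(name): a dict with "intrinsics" (3x3 intrinsics, pixels), "k1" (the pictures are not rectified: a ray, as slopes to the right and down, at radius r is drawn at 1 + k1 r^2 times it, then the intrinsics apply), "position" and "orientation" of the camera in the world. Camera axes: x right, y down, z forward; pixel columns grow to the right and rows downward; lengths in m; the calibration is good to about 2 mm. A picture is of the moment at which its call begins. camera_model takes no time and is no camera call.
A pose or a line that the arm cannot do raises IKError and nothing moves.
- job_done(): hands the job in, once; it reports no verdict.
The state is a dict: "clock": time; "joints": joint angles; "qvel": joint speeds; "joint_torque": joint torques, N m; "tcp_pos": TCP position; "eef_rot": TCP orientation; "ft_force": force on the tool from outside, world axes, zero at the start; "torque": the same for the moment, N m; "gripper_width": finger opening in m.
Only numpy, scipy, OpenCV 4.12 (cv2) and the standard library are available. Lean on these libraries where they do the work, as an engineer would, in place of code of your own. Each camera call takes 0.05 s, during which the arm holds its last target.

## Working session

There is one attempt and no reset: what is moved stays moved. The work goes in short steps, each a Python script; the robot and the scene stay as the last script left them, time stands still between calls to the robot, and variables do not carry over. Pictures are saved under pics/ and viewed, and the job is handed in when it is done.

```bash
mkdir -p pics
python3 - <<'E'
from workcell import *
import cv2,numpy as np
for n in("scene","top"):
    im=camera(n); cv2.imwrite(f"pics/{n}0.png",im[:,:,::-1]); np.save(f"{n}0.npy",im)
    m=camera_model(n); print(n,{k:np.round(np.array(v),4).tolist() for k,v in m.items()})
s=read_state(); print(s); 
try: print(grip_point_offset)
except Exception as e: print(e)
E
```

```text
scene {'intrinsics': [[363.9354, 0.0, 317.8596], [0.0, 363.9354, 203.6091], [0.0, 0.0, 1.0]], 'k1': -0.0828, 'position': [0.8099, 0.5422, 0.6743], 'orientation': [-0.6128, -2.699, 1.0933]}
top {'intrinsics': [[510.5353, 0.0, 314.5974], [0.0, 510.5353, 203.7876], [0.0, 0.0, 1.0]], 'k1': -0.1667, 'position': [0.4749, 0.0197, 1.1483], 'orientation': [-2.2119, 2.1549, -0.0745]}
{'clock': 0.1, 'joints': array([ 1.06289443e+00,  1.59008388e-01,  1.59812582e+00, -2.17976172e-05,
        1.38619358e+00, -2.10083683e-01]), 'qvel': array([ 0.00099163, -0.00236027, -0.00295989, -0.00021626,  0.00045809,
        0.00077945]), 'joint_torque': array([ 2.97167082e-05, -3.96989250e+01, -3.32338679e+01, -2.55871400e-04,
        4.14221824e-03,  3.02186095e-05]), 'tcp_pos': array([0.16846974, 0.54919181, 0.23039302]), 'eef_rot': array([-1.55976246,  0.23426334, -0.23333426]), 'ft_force': array([0.7093296 , 0.77467865, 0.04654916]), 'torque': array([ 0.02305362,  0.00529254, -0.01755162]), 'gripper_width': 0.08541544052553965}
0.0187
```

View pics/top0.png

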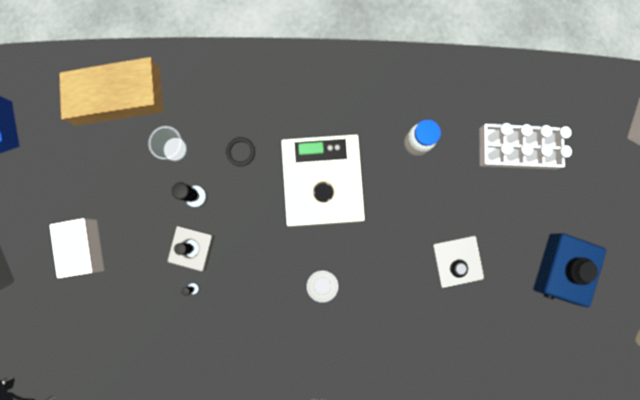

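View pics/scene0.png

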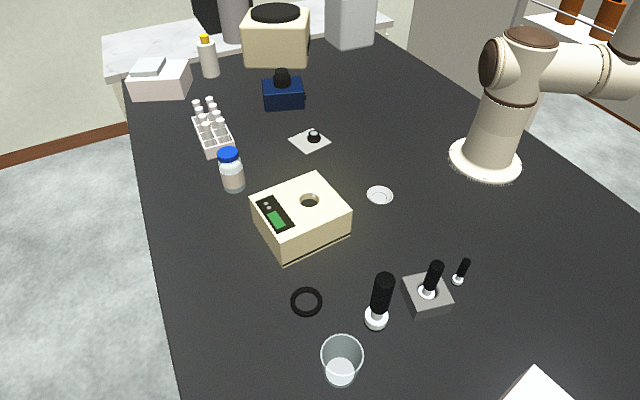

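The top view shows the photometer at (323,180) with its port at (323,191), and the cap on its pad at (460,268). There are three pushers: a large one free at (185,193), one in the stand at (187,248), and a small one free at (190,289). The one in the stand fits, since it is the middle size and stands in the grey block. I'll confirm this with crops.

```bash
cat > h.py <<'E'
import numpy as np,cv2
from scipy.spatial.transform import Rotation as R
def ray(m,u,v):
    K=np.array(m["intrinsics"]);D=np.array([m["k1"],0,0,0,0.])
    p=cv2.undistortPointsIter(np.array([[[u,v]]],float),K,D,None,None,(3,100,1e-10))[0,0]
    d=R.from_rotvec(m["orientation"]).as_matrix()@np.array([p[0],p[1],1.]); return np.array(m["position"]),d
def onz(m,u,v,z):
    o,d=ray(m,u,v); return o+d*(z-o[2])/d[2]
def proj(m,P):
    P=np.atleast_2d(P).astype(float);Rm=R.from_rotvec(m["orientation"]).as_matrix().T
    return cv2.projectPoints(P,cv2.Rodrigues(Rm)[0],-Rm@np.array(m["position"]),np.array(m["intrinsics"]),np.array([m["k1"],0,0,0,0.]))[0][:,0]
E
python3 - <<'E'
import cv2
t=cv2.imread("pics/top0.png");s=cv2.imread("pics/scene0.png")
a=cv2.resize(t[170:310,140:240],None,fx=4,fy=4,interpolation=2)
b=cv2.resize(s[240:340,350:480],None,fx=5.6*.7,fy=5.6*.7,interpolation=2)
b=b[:, :400]; import numpy as np
c=np.zeros((560,800,3),np.uint8);c[:,:400]=a;c[:b.shape[0],400:400+b.shape[1]]=b
cv2.imwrite("pics/crop1.png",c)
a=cv2.resize(t[220:300,425:495],None,fx=5,fy=5,interpolation=2)
b=cv2.resize(s[115:165,280:340],None,fx=7,fy=7,interpolation=2)
c=np.zeros((400,800,3),np.uint8);c[:,:350]=a;c[:350,360:780]=b
cv2.imwrite("pics/crop2.png",c)
a=cv2.resize(t[125:235,270:375],None,fx=4,fy=4,interpolation=2);cv2.imwrite("pics/crop3.png",a)
E
```

```text
(no output)
```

View pics/crop1.png

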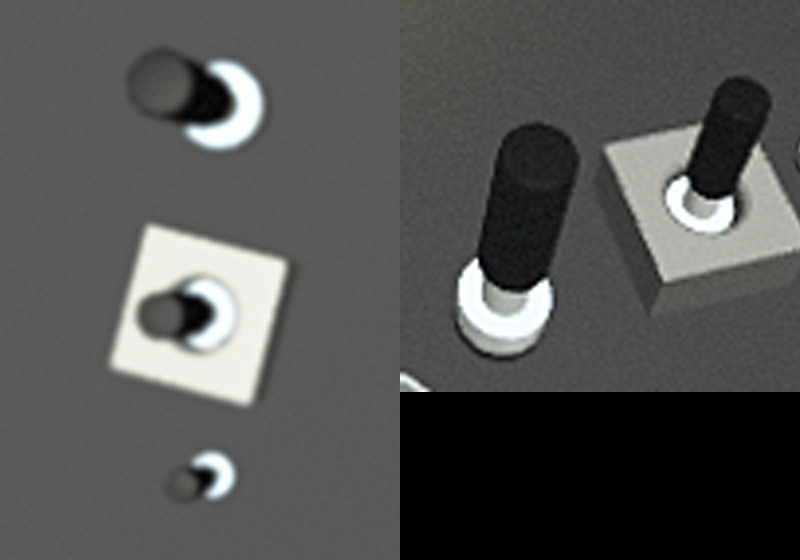

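View pics/crop2.png

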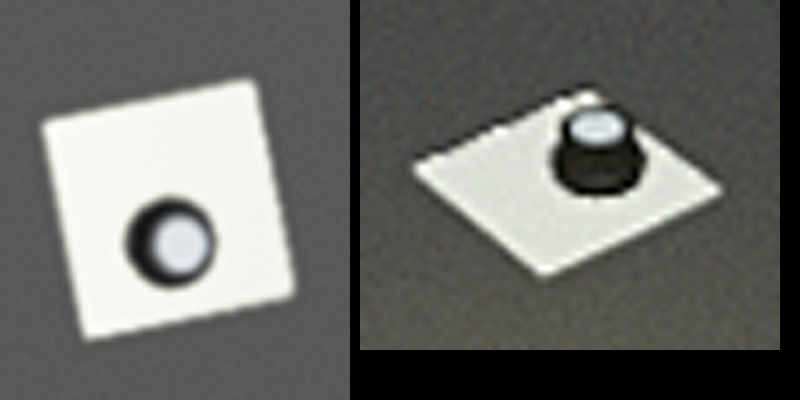

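View pics/crop3.png

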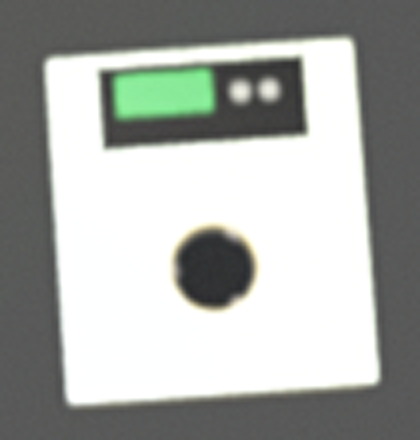

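The crop confirms the middle-sized pusher stands in the grey block. The cap is upright on the pad, and its pale window is at about (460.5,268) in the top view. Next I measure positions from masks.

Run:
```python
from workcell import camera_model
from h import *
T=camera_model("top");S=camera_model("scene")
t=np.load("top0.npy");s=np.load("scene0.npy")
g=cv2.cvtColor(t,cv2.COLOR_RGB2GRAY)
def blob(mask,x0,y0,x1,y1):
    m=np.zeros_like(mask);m[y0:y1,x0:x1]=mask[y0:y1,x0:x1]
    cs,_=cv2.findContours(m.astype(np.uint8)*255,cv2.RETR_EXTERNAL,cv2.CHAIN_APPROX_NONE)
    c=max(cs,key=cv2.contourArea); h=np.zeros(mask.shape,np.uint8);cv2.drawContours(h,[c],-1,1,-1)
    ys,xs=np.nonzero(h); return c,(xs.mean(),ys.mean()),len(xs)
bright=g>130; dark=g<130
c,p,n=blob(dark,300,172,345,210);print("port",p,n,onz(T,*p,.09))
c,p,n=blob(dark,448,255,474,282);print("capdark",p,n,"flange top z.013",onz(T,*p,.010))
c,p,n=blob(bright&(np.indices(g.shape)[1]>0),455,261,468,275);print("window",p,n,onz(T,*p,.027))
for nm,box,z in(("photom",(275,128,372,232),.09),("stand",(160,220,220,275),.04),("pad",(428,230,492,292),.004)):
    c,p,n=blob(bright,*box); r=cv2.minAreaRect(c); q=np.array([onz(T,*a,z) for a in cv2.boxPoints(r)])
    print(nm,r,"\n",q[:,:2].round(4).tolist(),q.mean(0).round(4), [np.linalg.norm(q[i]-q[i-1]).round(4) for i in range(4)])
# pusher foot ring bright (white) top z=.03 ; grip top
for nm,z,l in(("A",.03,0),):
    pass
gs=cv2.cvtColor(s,cv2.COLOR_RGB2GRAY)
print(g[238:260,172:206:1])
```

```text
port (np.float64(322.9283276450512), np.float64(191.76109215017064)) 293 [0.57602008 0.00721623 0.09      ]
capdark (np.float64(458.6204081632653), np.float64(268.1714285714286)) 245 flange top z.013 [ 0.41939054 -0.30362957  0.01      ]
window (np.float64(461.05882352941177), np.float64(268.7549019607843)) 102 [ 0.41900338 -0.30438685  0.027     ]
photom ((322.2869873046875, 179.91123962402344), (88.41068267822266, 79.22559356689453), 86.05481719970703) 
 [[0.6862, 0.1009], [0.7023, -0.0653], [0.5168, -0.0814], [0.5012, 0.0823]] [0.6016 0.0091 0.09  ] [np.float64(0.1859), np.float64(0.1669), np.float64(0.1862), np.float64(0.1644)]
stand ((189.0892333984375, 248.2904815673828), (37.55432891845703, 38.262901306152344), 14.931416511535645) 
 [[0.4175, 0.3471], [0.4994, 0.3279], [0.4807, 0.246], [0.3994, 0.2651]] [0.4493 0.2965 0.04  ] [np.float64(0.084), np.float64(0.0841), np.float64(0.084), np.float64(0.0835)]
pad ((458.3653869628906, 261.326904296875), (45.49894714355469, 44.51836395263672), 78.69007110595703) 
 [[0.474, -0.2431], [0.4957, -0.3443], [0.3946, -0.3669], [0.3738, -0.26
[... 2514 characters left out ...]
 238 238 237 232 221 200 194 191 185 162 134 105  89 110 167 221 246
  252 254 251 243 225 198 190 216 232 238 240 239 239 240 241 234]
 [238 236 237 238 238 237 234 234 235 233 219 189 155 126 114 136 177 215
  233 237 234 224 208 199 216 229 237 239 239 239 239 240 240 228]
 [237 237 237 238 238 238 238 239 240 240 235 226 200 173 148 138 143 160
  183 198 206 206 213 222 232 237 239 239 239 239 239 241 239 212]
 [237 237 237 237 237 237 238 238 239 238 239 236 230 221 205 192 184 180
  184 195 209 218 227 235 238 239 240 239 239 239 240 241 236 192]
 [238 237 238 237 237 237 237 238 238 239 238 239 237 236 233 230 226 224
  222 225 229 234 237 238 239 239 239 239 239 239 239 241 233 178]]
```

Run:
```python
from workcell import camera_model
from h import *
T=camera_model("top");S=camera_model("scene")
s=np.load("scene0.npy")
for nm,P in (("port",[.5763,.007,.09]),("cap",[.419,-.3042,.027]),("stand",[.4493,.2965,.04]),("ptop",onz(T,179.6,248.4,.126)),("pfootaxis",[.4493,.2965,.126])):
    print(nm,np.round(P,4),"T",proj(T,P).round(1),"S",proj(S,P).round(1))
gs=cv2.cvtColor(s,cv2.COLOR_RGB2GRAY)
for nm,x0,y0,x1,y1,thr in(("port",294,188,328,214,None),("win",305,125,324,139,None)):
    sub=gs[y0:y1,x0:x1]; th,m=cv2.threshold(sub,0,255,cv2.THRESH_BINARY_INV if nm=="port" else cv2.THRESH_BINARY|0 if False else (cv2.THRESH_BINARY_INV if nm=="port" else cv2.THRESH_BINARY)+cv2.THRESH_OTSU)
    if nm=="port": th,m=cv2.threshold(sub,0,255,cv2.THRESH_BINARY_INV+cv2.THRESH_OTSU)
    cs,_=cv2.findContours(m,cv2.RETR_EXTERNAL,cv2.CHAIN_APPROX_NONE)
    for c in cs:
        if len(c)>15: print(nm,th,cv2.fitEllipse(c),np.array([x0,y0]))
im=s.copy()
a=cv2.resize(im[180:220,285:335],None,fx=8,fy=8,interpolation=2)
for nm,P in (("port",[.5763,.007,.09]),):
    th=np.linspace(0,2*np.pi,60);C=np.array([[P[0]+.023*np.cos(q),P[1]+.023*np.sin(q),.09] for q in th])
    for u in proj(S,C): cv2.circle(a,tuple(int(k) for k in ((u-[285,180]+.5)*8)),1,(255,0,0),-1)
b=cv2.resize(im[250:320,400:460],None,fx=6,fy=6,interpolation=2)
ptop=onz(T,179.6,248.4,.126)
for P in (ptop,np.array([.4493,.2965,.126])):
    C=np.array([[P[0]+.013*np.cos(q),P[1]+.013*np.sin(q),.126] for q in th])
    for u in proj(S,C): cv2.circle(b,tuple(int(k) for k in ((u-[400,250]+.5)*6)),1,(255,0,0) if P is ptop else (0,255,0),-1)
c=np.zeros((430,770,3),np.uint8);c[:320,:400]=a;c[:420,405:765]=b
cv2.imwrite("pics/chk1.png",c[:,:,::-1])
```

```text
port [0.5763 0.007  0.09  ] T [[323.  191.6]] S [[309.1 198.1]]
cap [ 0.419  -0.3042  0.027 ] T [[461.  268.8]] S [[313.9 132.2]]
stand [0.4493 0.2965 0.04  ] T [[189.  248.3]] S [[427.8 288.9]]
ptop [0.4504 0.2944 0.126 ] T [[179.6 248.4]] S [[437.1 263.5]]
pfootaxis [0.4493 0.2965 0.126 ] T [[178.6 248.9]] S [[438.2 264.2]]
port 183.0 ((14.437448501586914, 11.966400146484375), (12.630348205566406, 18.507442474365234), 91.61669158935547) [294 188]
win 136.0 ((4.9650678634643555, 8.085163116455078), (8.724626541137695, 11.953129768371582), 63.97278594970703) [305 125]
```

View pics/chk1.png

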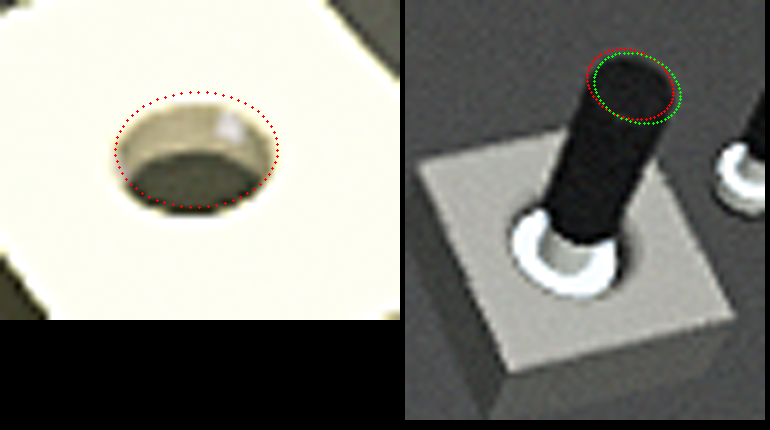

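The overlay shows the two cameras agree to about 1 px (2 mm) at the port (309,198) and the pusher top (436,264). Next I grasp the cap and check how it moves.

```bash
cat >> h.py <<'E'
DOWN=R.from_matrix([[1,0,0],[0,0,1],[0,-1,0]])
def rv(yaw): return (R.from_euler('z',yaw)*DOWN).as_rotvec()
E
python3 - <<'E'
from workcell import *
from h import *
c=np.array([.419,-.304])
o=rv(0)
print(solve_ik([*c,.12],o), solve_ik([*c,.014],o), solve_ik([.576,.007,.15],o), solve_ik([.45,.295,.25],o))
move_ptp([*c,.10],o)
print(movel([*c,.014],velocity=.1,f_stop=8))
im=camera("scene");cv2.imwrite("pics/g1.png",cv2.resize(im[90:190,240:400],None,fx=4,fy=4,interpolation=2)[:,:,::-1])
s=read_state();print(s["clock"],s["tcp_pos"],s["ft_force"],s["gripper_width"])
E
```

```text
[-8.61399634e-01  1.27562835e-01  1.86312797e+00 -4.44089210e-16
  1.15090184e+00 -2.43219596e+00] [-8.61399634e-01  3.01563395e-01  1.90575815e+00 -4.44089210e-16
  9.34271107e-01 -2.43219596e+00] [-1.97525196e-01  2.35003085e-01  1.67499431e+00 -4.44089210e-16
  1.23159526e+00 -1.76832152e+00] [ 3.55552989e-01  4.97732863e-02  1.67712444e+00 -4.44089210e-16
  1.41469493e+00 -1.21524334e+00]
False
4.3083 [ 0.41955323 -0.3046162   0.01483457] [ 0.06361054 -0.20678292 -0.07386847] 0.08495440103599874
```

View pics/g1.png

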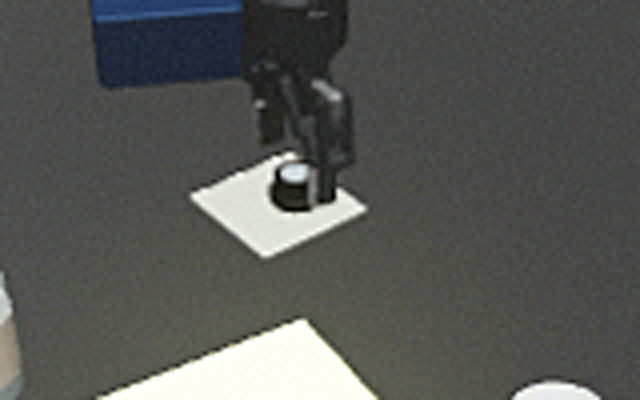

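The crop shows the open near finger just right of the cap (crop (325,195), cap at (295,175)). I'll check the finger alignment by projection before closing.

```bash
python3 - <<'E'
from workcell import camera_model
from h import *
S=camera_model("scene")
for y in(-.262,-.347):
  for x in(.408,.430):
    print(x,y,((proj(S,[x,y,.028])[0]-[240,90])*4).round())
E
python3 - <<'E'
from workcell import *
import cv2
im=camera("top");cv2.imwrite("pics/g2.png",cv2.resize(im[220:310,410:510],None,fx=6,fy=6,interpolation=2)[:,:,::-1])
E
```

```text
0.408 -0.262 [333. 193.]
0.43 -0.262 [306. 201.]
0.408 -0.347 [285. 136.]
0.43 -0.347 [260. 143.]
```

View pics/g2.png

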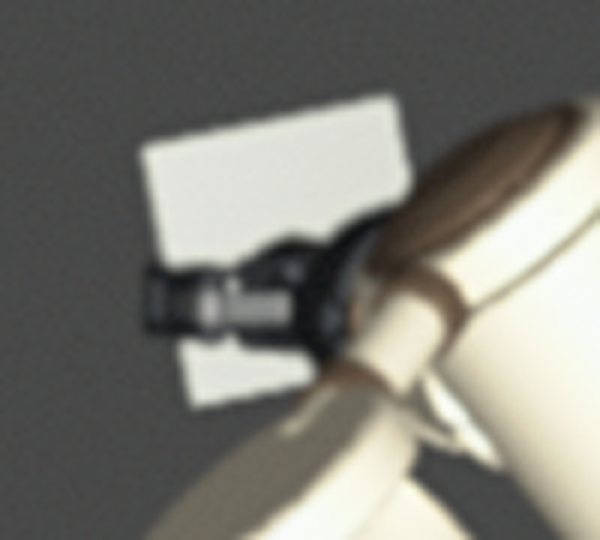

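The near finger matches its projected position at crop x 306–333, so the jaws straddle the cap. Closing now.

Run:
```python
from workcell import *
from h import *
grab(30)
s=read_state();print(s["clock"],s["tcp_pos"],s["ft_force"],s["gripper_width"])
im=camera("scene");a=cv2.resize(im[110:160,290:350],None,fx=6,fy=6,interpolation=2)
p=s["tcp_pos"]
movel([p[0],p[1],.19],velocity=.12)
s=read_state();print(s["clock"],s["tcp_pos"],s["ft_force"],s["gripper_width"])
im=camera("scene");b=cv2.resize(im[70:140,290:360],None,fx=5.7,fy=5.7,interpolation=2)
c=np.zeros((400,780,3),np.uint8);c[:300,:360]=a;c[:b.shape[0],365:365+b.shape[1]]=b
cv2.imwrite("pics/g3.png",c[:,:,::-1])
```

```text
4.8917 [ 0.41913845 -0.3041245   0.01434218] [-0.62799544  0.81839054  3.20365657] 0.0324517391856531
6.5583 [ 0.41877943 -0.30372041  0.18910377] [ 1.31678416  0.79564151 -0.41684614] 0.03254496650404769
```

View pics/g3.png

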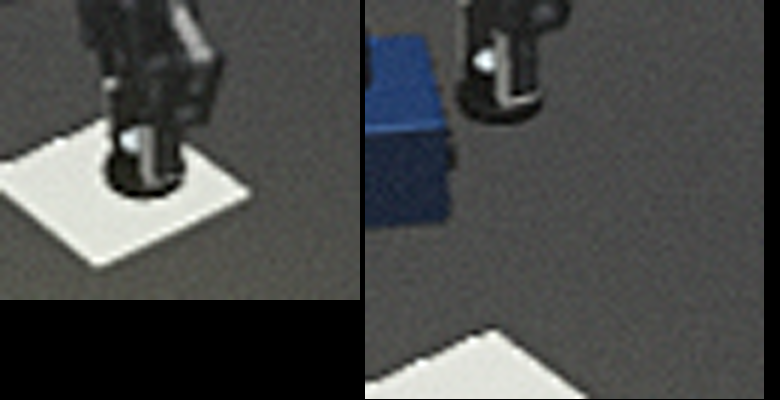

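The cap is held upright, its flange visible at (500,105) in the right crop. Now I carry it over the port and look.

Run:
```python
from workcell import *
from h import *
p=[.5763,.007]
movel([*p,.19],velocity=.2)
movel([*p,.116],velocity=.12)
s=read_state();print(s["clock"],s["tcp_pos"],s["ft_force"],s["gripper_width"])
im=camera("scene");np.save("pl.npy",im)
S=camera_model("scene");t=s["tcp_pos"]
a=cv2.resize(im[150:225,270:350],None,fx=7,fy=7,interpolation=2)
th=np.linspace(0,2*np.pi,90)
for r,cx,cy,z,col in((.022,t[0],t[1],t[2]-.0103,(255,0,0)),(.023,.5763,.007,.09,(0,255,0))):
    C=np.array([[cx+r*np.cos(q),cy+r*np.sin(q),z] for q in th])
    for u in proj(S,C): cv2.circle(a,tuple(int(k) for k in ((u-[270,150]+.5)*7)),1,col,-1)
cv2.imwrite("pics/pl1.png",a[:,:,::-1])
im=camera("top");cv2.imwrite("pics/pl2.png",cv2.resize(im[140:240,270:380],None,fx=5,fy=5,interpolation=2)[:,:,::-1])
```

```text
9.2667 [0.57689589 0.00678384 0.11679995] [ 0.0510516  -0.15302016 -0.56334197] 0.032805645136029724
```

View pics/pl1.png

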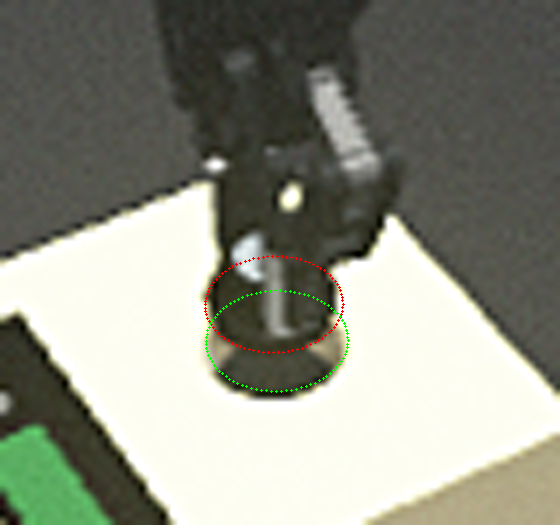

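View pics/pl2.png

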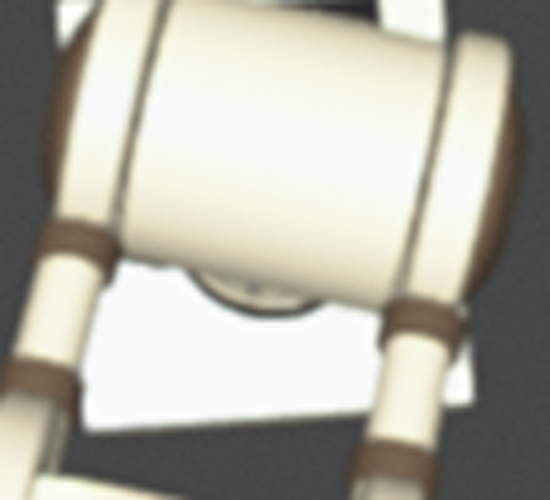

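Laterally the cap (centre x≈275) and the port (x≈276) coincide in the scene view. In depth both show the same offset of about 1 px, so I lower gently.

Run:
```python
from workcell import *
from h import *
s=read_state();t=s["tcp_pos"];f0=s["ft_force"]
r=movel([.5763,.007,.0935],velocity=.03,f_stop=3)
s=read_state();print(r,s["clock"],s["tcp_pos"],s["ft_force"]-f0,s["gripper_width"])
im=camera("scene")
a=cv2.resize(im[150:225,270:350],None,fx=7,fy=7,interpolation=2)
cv2.imwrite("pics/pl3.png",a[:,:,::-1])
```

```text
False 10.2667 [0.57648397 0.00695934 0.09368374] [ 0.39976022 -0.17429839  0.75273028] 0.032690482940427486
```

View pics/pl3.png

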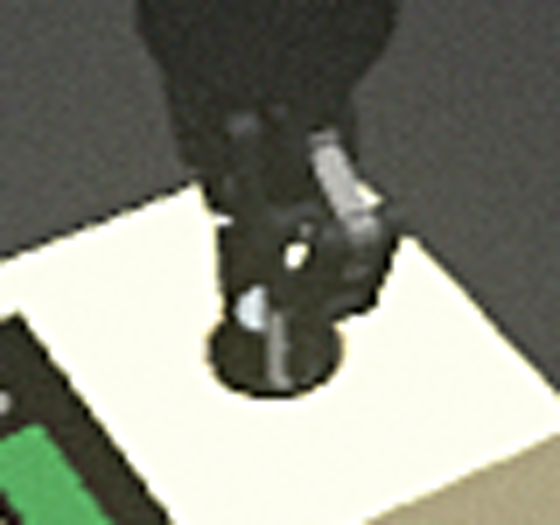

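The flange has entered the port evenly, with lateral force below 0.5 N. I lower the last bit, release, and rise.

Run:
```python
from workcell import *
from h import *
f0=read_state()["ft_force"]
r=movel([.5763,.007,.0922],velocity=.02,f_stop=2)
s=read_state();print(r,s["clock"],s["tcp_pos"],s["ft_force"]-f0)
let_go(); 
s=read_state();print(s["clock"],s["tcp_pos"],s["ft_force"],s["gripper_width"])
movel([.5763,.007,.25],velocity=.2)
movel([.4495,.2955,.25],velocity=.25)
T=camera_model("top");S=camera_model("scene")
im=camera("scene");np.save("s2.npy",im)
a=cv2.resize(im[170:225,280:340],None,fx=6,fy=6,interpolation=2)
im=camera("top");np.save("t2.npy",im)
b=cv2.resize(im[160:220,290:355],None,fx=6,fy=6,interpolation=2)
c=np.zeros((365,780,3),np.uint8);c[:330,:360]=a;c[:360,370:760]=b
cv2.imwrite("pics/pl4.png",c[:,:,::-1]);print(read_state()["clock"])
```

```text
False 10.5667 [0.57657122 0.00679008 0.09243514] [-0.18320408 -2.02250675 -0.42567721]
11.1333 [0.57626079 0.0070652  0.09215733] [ 0.43368066  0.0138662  -0.41851818] 0.08517807110614381
13.5833
```

View pics/pl4.png

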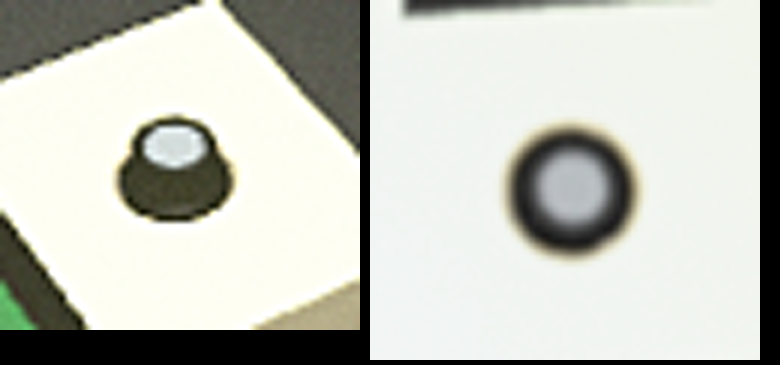

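The cap sits level and centred in the port: window at crop (572,188), inside a symmetric black ring. Now the pusher.

Run:
```python
from workcell import *
from h import *
T=camera_model("top");t=np.load("t2.npy");g=cv2.cvtColor(t,cv2.COLOR_RGB2GRAY)
sub=(g[181:201,375-60:340]>110).astype(np.uint8) if False else None
y0,x0=170,305; w=g[y0:212,x0:345]; d=(w<130).astype(np.uint8)
cs,_=cv2.findContours(d,cv2.RETR_EXTERNAL,cv2.CHAIN_APPROX_NONE);c=max(cs,key=cv2.contourArea)
(e,ax,an)=cv2.fitEllipse(c);print("outer",np.array(e)+[x0,y0],ax,onz(T,e[0]+x0,e[1]+y0,.09))
cs,h=cv2.findContours(d,cv2.RETR_CCOMP,cv2.CHAIN_APPROX_NONE)
for c,hh in zip(cs,h[0]):
    if hh[3]>=0 and len(c)>8: e,ax,an=cv2.fitEllipse(c);print("window",np.array(e)+[x0,y0],ax,onz(T,e[0]+x0,e[1]+y0,.1045))
print("r",movel([.4497,.2955,.072],velocity=.12,f_stop=8))
s=read_state();print(s["clock"],s["tcp_pos"],s["ft_force"])
im=camera("scene");a=cv2.resize(im[210:330,380:480],None,fx=3.5,fy=3.5,interpolation=2)
grab(80)
s=read_state();print(s["clock"],s["tcp_pos"],s["ft_force"],s["gripper_width"])
im=camera("scene");b=cv2.resize(im[210:330,380:480],None,fx=3.5,fy=3.5,interpolation=2)
cv2.imwrite("pics/p1.png",np.hstack([a,b])[:,:,::-1])
```

```text
outer [323.06908607 191.51286316] (19.57735824584961, 20.02545738220215) [0.57654667 0.00693617 0.09      ]
window [323.27280998 190.97900963] (12.23482894897461, 12.465304374694824) [0.57626633 0.00671967 0.1045    ]
r False
15.2167 [0.45031871 0.29575689 0.072803  ] [-0.02114009 -0.07243133  0.66296524]
15.85 [0.44997622 0.29549728 0.07228235] [-0.6350958  -0.42606169  2.22814874] 0.024636278574589866
```

View pics/p1.png

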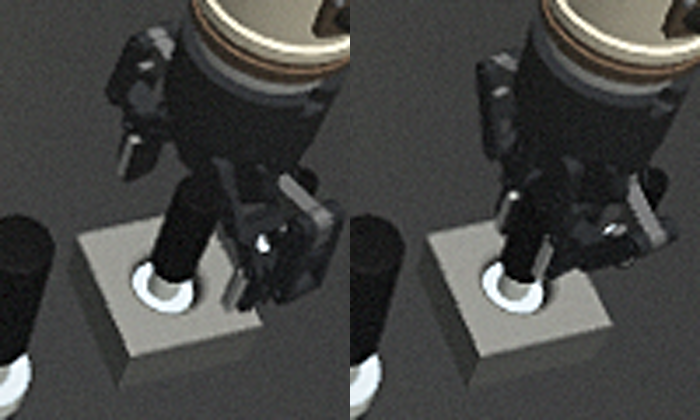

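The pusher is gripped: width 24.6 mm, with its foot at (515,288) still upright in the hole. Lifting and carrying it over the port.

Run:
```python
from workcell import *
from h import *
movel([.45,.2955,.265],velocity=.15)
s=read_state();print(s["clock"],s["ft_force"],s["gripper_width"])
movel([.5763,.0069,.265],velocity=.25)
movel([.5763,.0069,.185],velocity=.12)
s=read_state();print(s["clock"],s["tcp_pos"],s["ft_force"],s["gripper_width"])
S=camera_model("scene");t=s["tcp_pos"]
im=camera("scene");np.save("pp.npy",im)
a=cv2.resize(im[120:220,260:360],None,fx=5.5,fy=5.5,interpolation=2)
th=np.linspace(0,2*np.pi,90)
for r,cx,cy,z,col in((.017,t[0],t[1],t[2]-.0623,(255,0,0)),(.017,t[0],t[1],t[2]-.0423,(255,0,0)),(.017,.5763,.0068,.1045,(0,255,0))):
    C=np.array([[cx+r*np.cos(q),cy+r*np.sin(q),z] for q in th])
    for u in proj(S,C): cv2.circle(a,tuple(int(k) for k in ((u-[260,120]+.5)*5.5)),1,col,-1)
cv2.imwrite("pics/p2.png",a[:,:,::-1])
```

```text
17.3333 [ 0.74830989 -0.03927841 -2.69557156] 0.024407546499442056
19.5583 [0.57689769 0.00691742 0.18597381] [ 0.61817198 -0.25220429 -1.40205841] 0.024090813190335417
```

View pics/p2.png

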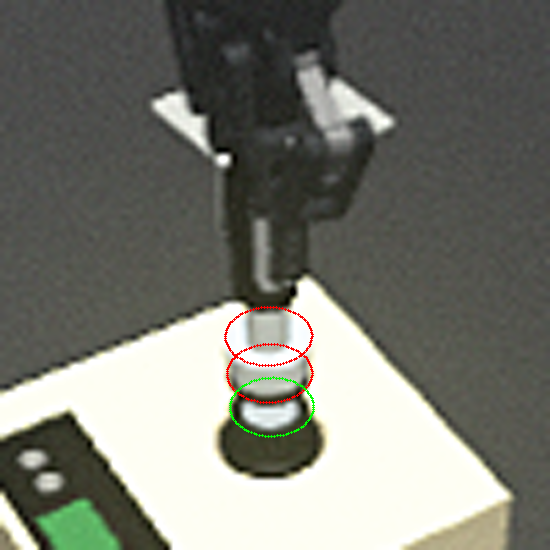

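The foot (crop (268,372)) is centred over the cap window (270,415). I press slowly with a force stop.

Run:
```python
from workcell import *
from h import *
movel([.5763,.0069,.172],velocity=.05)
sleep(.1)
s=read_state();f0=s["ft_force"];print(s["tcp_pos"],f0)
r=movel([.5763,.0069,.122],velocity=.008,f_stop=14.3)
for i in range(3):
    s=read_state();print(r,s["clock"],s["tcp_pos"].round(4),(s["ft_force"]-f0).round(2),s["torque"].round(2)); sleep(.05)
im=camera("scene");a=cv2.resize(im[120:220,260:360],None,fx=5.5,fy=5.5,interpolation=2);cv2.imwrite("pics/p3.png",a[:,:,::-1])
```

```text
[0.57638157 0.00687199 0.17208556] [ 1.22920512 -0.01041109 -0.41234886]
True 24.1 [0.5773 0.0068 0.1384] [-4.17  0.64  7.96] [ 0.15  0.59 -0.02]
True 24.15 [0.5772 0.0068 0.1384] [-3.41  1.09  7.5 ] [ 0.15  0.48 -0.01]
True 24.2 [0.5773 0.0068 0.1384] [-2.57 -0.71  8.08] [ 0.15  0.39 -0.1 ]
```

View pics/p3.png

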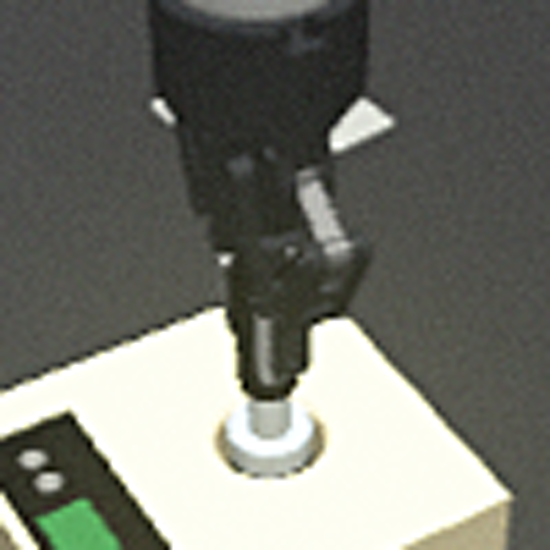

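The foot is in the port, and the force stop tripped on a transient; the force is now about 8 N with the cap centre at about −25 mm. I continue in small steps while watching the absolute force.

Run:
```python
from workcell import *
from h import *
f0=np.array([0.6,-.1,-1.2]) # mean of free readings while holding pusher
def F(n=5):
    v=[]
    for _ in range(n): v.append(read_state()["ft_force"]); sleep(.01)
    return np.mean(v,0)-f0
z=read_state()["tcp_pos"][2]; log=[]
for i in range(40):
    f=F(); log.append((round(z,4),f.round(1).tolist()))
    if f[2]>13.8: break
    z-=.0005 if f[2]<10 else .0003
    movel([.5763,.0069,z],velocity=.01,f_stop=max(2.,16-f[2]))
    if z<.122: break
for l in log: print(l)
print(read_state()["clock"],read_state()["tcp_pos"],F())
```

```text
(np.float64(0.1384), [-2.9, 0.5, 8.7])
(np.float64(0.1379), [-0.4, 0.7, 7.1])
(np.float64(0.1374), [-1.3, 0.4, 8.7])
(np.float64(0.1369), [-1.7, 1.3, 10.0])
(np.float64(0.1366), [-2.4, 0.9, 11.0])
(np.float64(0.1363), [-2.4, 1.3, 12.3])
(np.float64(0.136), [-2.6, 1.5, 12.7])
(np.float64(0.1357), [-2.9, 1.2, 13.7])
(np.float64(0.1354), [-3.2, 1.0, 14.5])
26.6833 [0.57718078 0.00676152 0.13758223] [-3.00438792  1.05332819 14.66683436]
```

The slope is about 7 N/mm, which is the seal, so the clips have snapped. A touch more brings it to about 15.3 N, then I retreat.

Run:
```python
from workcell import *
from h import *
f0=np.array([0.6,-.1,-.8])
def F(n=8):
    v=[]
    for _ in range(n): v.append(read_state()["ft_force"]); sleep(.01)
    return np.mean(v,0)-f0
z=.1354
for i in range(8):
    f=F(); print(z,f.round(1))
    if f[2]>15: break
    z-=.0003
    movel([.5763,.0069,z],velocity=.01,f_stop=2.5)
sleep(.3)
print(F().round(1))
s=read_state();p=s["tcp_pos"]
movel([.5763,.0069,.16],velocity=.03)
s=read_state();print(s["clock"],s["tcp_pos"],F())
movel([.5763,.0069,.265],velocity=.15)
im=camera("scene");np.save("s3.npy",im)
a=cv2.resize(im[120:220,260:360],None,fx=5.5,fy=5.5,interpolation=2);cv2.imwrite("pics/p4.png",a[:,:,::-1])
print(read_state()["clock"])
```

```text
0.1354 [-3.5  0.9 13.9]
0.1351 [-3.8  1.4 15.1]
[-3.4  1.5 15. ]
28.4583 [0.57593219 0.00700663 0.1595423 ] [-0.65073163 -0.15204568 -1.18732163]
29.425
```

View pics/p4.png

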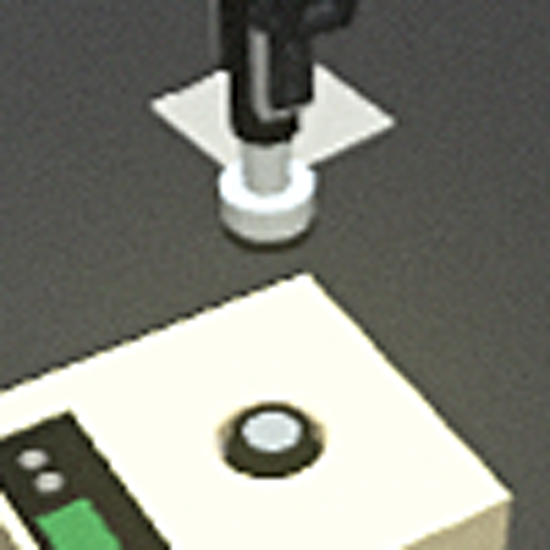

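The cap sits lower now, its window at crop (271,432), down from (271,412). I check this against the predicted home height, and check for pusher slip.

Run:
```python
from workcell import *
from h import *
S=camera_model("scene")
def win(f):
    g=cv2.cvtColor(np.load(f),cv2.COLOR_RGB2HSV)
    im=np.load(f).astype(int)[185:212,295:325]
    b=(im[:,:,2]-im[:,:,0]); m=((b>3)&(im.sum(2)>300)).astype(np.uint8)
    n,l,st,c=cv2.connectedComponentsWithStats(m);k=1+np.argmax(st[1:,4]);return c[k]+[295,185],st[k,4]
a,na=win("s2.npy");b,nb=win("s3.npy");print(a,na,b,nb,"meas d",b-a)
for z in(.1045,.0935): print(z,proj(S,[.5763,.0068,z]))
s=read_state();t=s["tcp_pos"];print(t,s["ft_force"])
im=np.load("s3.npy");o=[270,110]
v=cv2.resize(im[110:200,270:350],None,fx=6,fy=6,interpolation=2)
th=np.linspace(0,2*np.pi,90)
for z,c in((t[2]-.0623,(255,0,0)),(t[2]-.0423,(0,255,0))):
    for u in proj(S,np.array([[t[0]+.017*np.cos(q),t[1]+.017*np.sin(q),z] for q in th])): cv2.circle(v,tuple(int(k) for k in((u-o+.5)*6)),1,c,-1)
cv2.imwrite("pics/p5.png",v[:,:,::-1])
```

```text
[308.53703704 193.7962963 ] 54 [308.87272727 197.94545455] 55 meas d [0.33569024 4.14915825]
0.1045 [[308.94048337 193.44804513]]
0.0935 [[309.02890698 196.928452  ]]
[0.57546104 0.00707492 0.26322348] [-0.40792404  0.30437664 -2.24508668]
```

View pics/p5.png

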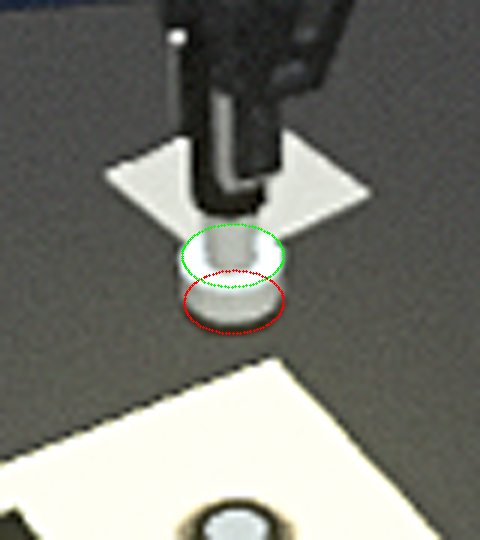

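The window dropped 4.1 px, about 13 mm against a predicted 11 mm, so the cap is home. The pusher still matches its outline, so it did not slip. Returning it to its stand.

Run:
```python
from workcell import *
from h import *
movel([.45,.2955,.265],velocity=.22)
movel([.45,.2955,.118],velocity=.12)
f0=read_state()["ft_force"]
r=movel([.45,.2955,.0722],velocity=.04,f_stop=5)
s=read_state();print(r,s["clock"],s["tcp_pos"],s["ft_force"]-f0)
im=camera("scene");b=cv2.resize(im[210:330,380:480],None,fx=4.5,fy=4.5,interpolation=2)
cv2.imwrite("pics/r1.png",b[:,:,::-1])
```

```text
False 33.675 [0.4502414  0.29562579 0.07239614] [ 1.12264772 -2.03040709 -0.0312398 ]
```

View pics/r1.png

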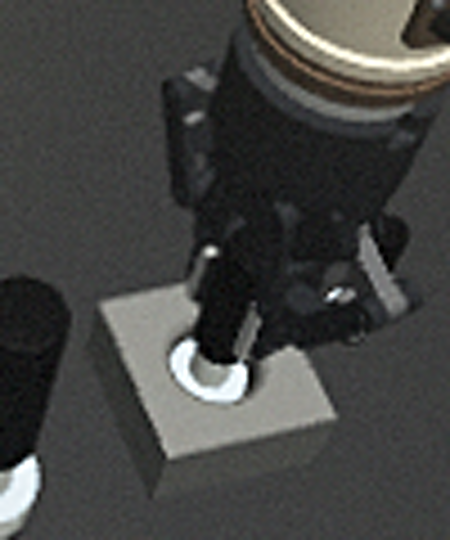

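The foot is in the hole at (208,370). I feel for the bottom, release and retreat.

Run:
```python
from workcell import *
from h import *
f0=read_state()["ft_force"]
r=movel([.45,.2955,.0682],velocity=.015,f_stop=4)
s=read_state();print(r,s["clock"],s["tcp_pos"],s["ft_force"]-f0)
let_go();sleep(.2)
movel([.45,.2955,.22],velocity=.12)
movel([.35,.12,.30],velocity=.25)
sleep(.3)
T=camera_model("top");S=camera_model("scene")
for n in("scene","top"):
    im=camera(n);np.save(n+"9.npy",im);cv2.imwrite(f"pics/{n}9.png",im[:,:,::-1])
print(read_state()["clock"],proj(T,[[.4493,.2965,.126]]),proj(T,[[.4504,.2944,.126]]))
a=cv2.resize(np.load("scene9.npy")[240:340,380:480],None,fx=4,fy=4,interpolation=2)
b=cv2.resize(np.load("top9.npy")[210:290,150:230],None,fx=5,fy=5,interpolation=2)
cv2.imwrite("pics/r2.png",np.hstack([a,b])[:,:,::-1])
```

```text
True 33.9333 [0.45040844 0.29561217 0.07226371] [-0.46447024 -0.72399041  5.83500331]
37.5583 [[178.55991487 248.88564233]] [[179.59095905 248.37732046]]
```

View pics/r2.png

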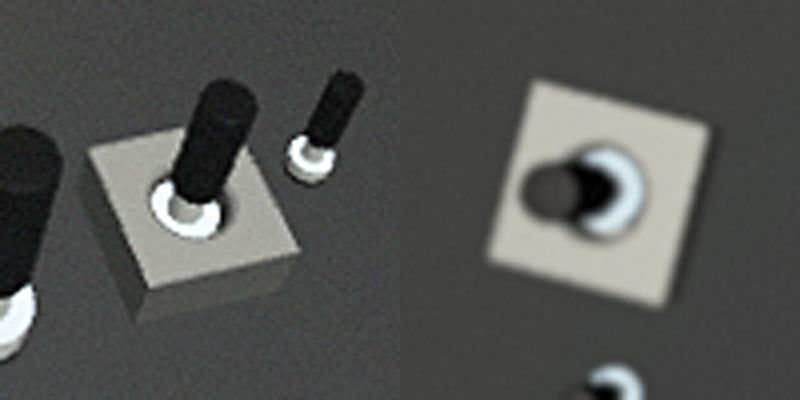

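View pics/top9.png

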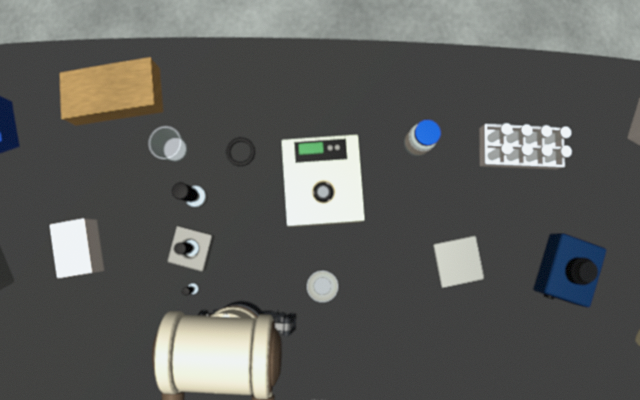

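View pics/scene9.png

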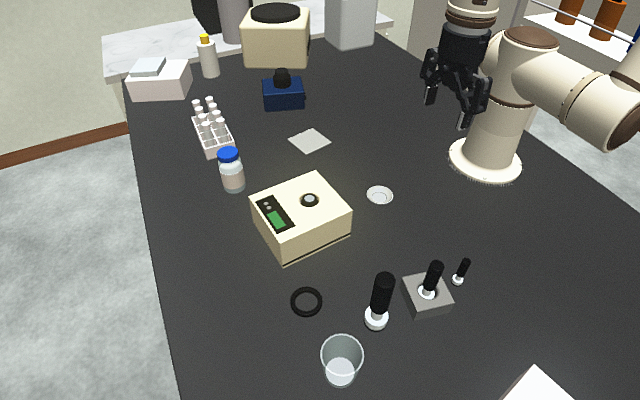

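The last views show the pusher upright in its stand at (187,248), as at the start. The cap is in the port at (323,192), the bystanders have not moved, and the arm is clear of everything.

Run:
```python
from workcell import *
import numpy as np,cv2
im=np.load("scene9.npy").astype(int)[185:212,295:325]
m=((im[:,:,2]-im[:,:,0]>3)&(im.sum(2)>300)).astype(np.uint8)
n,l,st,c=cv2.connectedComponentsWithStats(m);k=1+np.argmax(st[1:,4]);print(c[k]+[295,185])
print(job_done(),read_state()["clock"])
```

```text
[308.91071429 197.85714286]
the job is handed in; nothing more can be done
the job is handed in; nothing more can be done
```

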